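Tap the blue tapered arbor home in the assembly fixture

TASK

Take the blue-ringed arbor from the rack, set its tapered shank lightly into the brass socket of the steel fixture and let go. Then pick up the orange tamper and tap the arbor's head down with it, gently, until the arbor is on its hidden stop and sinks no further; do the driving with the tamper, not with the gripper. Finally stand the tamper upright on the bench again, let go of it, and leave the other things where they are.

Things in the scene. Friction and masses are not known exactly. Their poses are not given: they have to be found in the camera images.
- arbor_grip (a point): The arbor to seat: round steel part with a BLUE ring, 122 mm tall, 0.4 kg, upright in one of the rack's holes. This point: middle of its grip head (plain cylinder 28 mm across, 50 mm tall, flat top), 25 mm below its top, 97 mm above the foot; z up the axis. Below the head: blue collar 40 mm across, 10 mm tall; then the shank, 60 mm long, tapering from 30 mm to 18 mm across at the foot.
- arbor_foot (a point): Centre of the flat foot of the blue-ringed arbor's shank (97 mm below arbor_grip on the axis); z along the axis, up when upright.
- socket_mouth (a point): Centre of the rim of the brass taper socket (41 mm across outside; bore 27 mm across at the rim, narrowing with the arbor's taper for 40 mm), z up. Rim 18 to 20 mm above the block's top. The arbor set in lightly stops with its foot 41 to 47 mm below the rim and stands by itself. The socket is a stiff sliding sleeve: pushed down through the arbor by 8 N or more it creeps down and stays.
- fixture: The steel assembly fixture, fixed to the bench: a base plate 130 (x) by 110 (y) by 15 mm with a block 90 by 90 mm on it, block top 89 mm above the bench; the brass socket is in the middle of the block. Origin at the centre of its underside.
- rack: Grey rack, fixed: 80 mm (x) by 220 mm (y) by 66 mm tall, three 35 mm holes in a row along its own y axis, 70 mm apart, each holding an arbor by its collar (foot 4 mm above the bench; a lift of 65 mm clears the rack). Origin at the centre of its underside. The arbors' order varies.
- tamper_grip (a point): The tamper, a tool standing on the bench, 85 mm tall, 0.35 kg: flat-bottomed orange plastic cylinder 40 mm across, 40 mm tall, with a black round stem 24 mm across, 45 mm tall on top. This point: middle of the stem, 62.5 mm above the flat bottom, 22.5 mm below the stem's top; z up. Grip it by the stem from above, tap with the flat bottom.
- tamper: The same tamper; origin at the centre of its flat bottom, z up its axis.
- arbor: The blue-ringed arbor; origin at its foot, z up its axis. In the socket it sinks with the sleeve under a slow push (5 to 10 mm/s) of 8 to 15 N. After 3 to 21 mm its foot meets a stop screw down in the bore, set differently each time and not measured: it stops dead and the push rises steeply. Home = foot on that screw. 16 to 20 N surely gets there; over 35 N from the tamper does damage.
- arbor_yellow: Another arbor of the same shape with a yellow ring, in the rack; leave it. Origin at its foot.
- arbor_green: Another arbor of the same shape with a green ring, in the rack; leave it. Origin at its foot.
- bolt_a: Loose steel bolt with a nut, 45 mm long, lying on the bench; leave it.
- bolt_b: Loose bolt like the first; leave it.
- bolt_c: Loose bolt like the first; leave it.
- bracket: Small loose aluminium angle bracket, 50 mm; leave it.
- screwdriver: Blue-handled screwdriver, 200 mm, lying on the bench; leave it.
There are look-alikes about, which are no part of the job. Of the things like the tamper, leave any that is purple or red; of the rest the smaller one is meant.

How it is judged:
On the way, in this order (a step that is already met when the one before it is completed fails the run):
1. the blue arbor stands by itself in the socket, released, not yet driven in (horizontal distance between arbor_foot and socket_mouth below 0.004 m and angle between arbor_foot's own z axis and vertical below 0.06 rad and z of arbor_foot in the frame of socket_mouth below -0.036 m and distance of socket_mouth from where it was at the start of the episode below 0.003 m and contact force between the fingers and arbor below 0.05 N), for 0.2 s.
2. the tamper presses on the arbor (contact force between tamper and arbor above 2 N).
3. the arbor is driven home on its stop (horizontal distance between arbor_foot and socket_mouth below 0.004 m and angle between arbor_foot's own z axis and vertical below 0.06 rad and distance between arbor_c0 and stop_c0 below 0.0165 m), for 0.1 s.
At the end, for the whole second after the job is handed in: The blue arbor is upright (within 0.06 rad) and centred (within 4 mm) in the socket with its foot within 1.5 mm of the hidden stop screw; the tamper stands upright (within 0.1 rad) on the bench; both are released and at rest (all of step 3 and angle between tamper's own z axis and vertical below 0.1 rad and height (world z) of tamper below 0.004 m and linear speed of tamper below 0.02 m/s and linear speed of arbor below 0.01 m/s and contact force between the fingers and arbor below 0.05 N and contact force between the fingers and tamper below 0.05 N); the robot touches nothing.
It fails at once if the tamper hits or presses the arbor with more than 35 N (contact force between tamper and arbor above 35 N).
It fails at once if the arbor is rammed into the fixture with more than 60 N (contact force between arbor and fixture above 60 N).
It fails at once if the gripper, not the tamper, drives the arbor in (it touches the arbor when the socket has sunk more than 3 mm) (contact force between the fingers and arbor above 0.5 N and distance of socket_mouth from where it was at the start of the episode above 0.003 m).
It fails at once if another thing on the bench or in the rack is moved more than 25 mm (distance of any of arbor_yellow, arbor_green, bolt_a, bolt_b, bolt_c, bracket, screwdriver from where it was at the start of the episode above 0.025 m).
It also fails if it takes over 72 s, if anything falls off the work surface, if the arm or the gripper's body presses on something with over 40 N, if the wrist force passes 120 N, or if a joint passes its speed limit or range.

ROBOT

A 7-joint arm with a two-finger parallel gripper is mounted at the origin on the work surface. World frame = base frame: x ahead of the robot, y to its left, z up, the work surface at z = 0. Lengths are in m, angles in rad, forces in N, time in s.
With the tool pointing down it reaches from about 0.425 to 0.875 m from the base axis. Payload 8.4 kg.
Tool frame: the origin (TCP) lies at the very end of the fingers, on their centre line; the grasp point (between the pads) lies 19 mm behind it (r.tcp_to_grasp is the distance from the TCP to the grasp point, in m); z points along the fingers, y is the line along which they close (so a half turn about z gives the same grasp; the last joint's range is limited). The gripper opens to 87 mm and grips with 3 to 60 N. Pads are 19 mm wide; open, the fingers measure 117 mm over their backs; the gripper's body (75 mm by 190 mm) begins 51 mm behind the grasp point.
Start: joints at [-1.253, 0.333, 0.04, 1.465, -0.013, 1.343, -0.059], TCP at [0.263, 0.594, 0.223] pointing down, gripper open.
Joint ranges: [-2.58, 2.58], [-0.38, 2.09], [-1.3, 1.39], [0.25, 2.4], [-1.5, 4.64], [0.08, 2.09], [-2.65, 2.65]. Speed limits (rad/s): [2.22, 2.22, 2.79, 2.79, 3.14, 3.14, 3.14].

INTERFACE

Orientations are given as a unit quaternion [x, y, z, w].
In Python, from workcell import r, jaws, ik, get_obs, snapshot, hand_in gives the robot as it stands. Calls block until the motion is done:
- r.move_to(position, orientation): joint-space move of the TCP to a pose.
- r.line_to(position, velocity=0.15, attitude=None): straight line of the TCP; attitude=None keeps the orientation; velocity is the mean speed in m/s.
- r.move_joints(angles): joint-space move.
- jaws.set_gripper(opening, grasp_force=None): opening from 0.0 (shut) to 1.0 (fully open); grasp_force is the grip in N (None keeps the last); returns when the fingers have stopped.
- r.wait(seconds).
- ik(position, orientation): joint angles nearest the present ones, or None.
- get_obs(): the state.
- snapshot(name): name is "scene" or "top"; returns a dict with "image" (420x560x3 uint8, blue, green, red), "fx", "fy", "cx", "cy" (pixels), "R" (3x3) and "t" (3): a world point X has camera coordinates R X + t. Camera axes: x right, y down, z forward; pixel columns grow to the right and rows downward; lengths in m; the calibration is good to about 2 mm. A picture is of the moment at which its call begins. There is no depth.
A pose or a line that the arm cannot do raises r.IKError and nothing moves.
- hand_in(): hands the job in; it is judged then, once.
The state is a dict: "clock": time; "q": joint angles; "qd": joint speeds; "joint_torque": joint torques, N m; "eef_pos": TCP position; "eef_rot": TCP orientation; "force": force on the tool from outside, world axes, zero at the start; "wrist_torque": the same for the moment, N m; "finger_gap": opening from 0.0 (shut) to 1.0 (fully open); "gripper_force": force on a finger pad.
Only numpy, scipy, OpenCV 4.12 (cv2) and the standard library are available. Lean on these libraries where they do the work, as an engineer would, in place of code of your own. Each camera call takes 0.05 s, during which the arm holds its last target. There are 200 camera calls.

## Working session

There is one attempt and no reset: what is moved stays moved. The work goes in short steps, each a Python script; the robot and the scene stay as the last script left them, time stands still between calls to the robot, and variables do not carry over. Pictures are saved under pics/ and viewed, at most 10 in all, crops included, and the job is handed in when it is done.

```bash
mkdir -p pics; ls
python3 - <<'E'
from workcell import *
import cv2
for n in("scene","top"):
    s=snapshot(n); cv2.imwrite(f"pics/{n}0.png",s["image"]); print(n,s["fx"],s["fy"],s["cx"],s["cy"],s["R"],s["t"])
o=get_obs(); print({k:o[k] for k in("clock","eef_pos","eef_rot","force","finger_gap")}, r.tcp_to_grasp)
E
```

```text
pics
scene 485.1544195809039 485.1544195809039 282.6667092590871 207.52389580612498 [[ 0.01234609  0.9998867   0.00861213]
 [ 0.81256687 -0.00501304 -0.58284643]
 [-0.58273722  0.0141938  -0.81253669]] [ 0.01969214 -0.41798013  1.49176411]
top 507.1496665365151 507.1496665365151 289.29034696692673 210.36380911734975 [[ 0.00454084 -0.99990723 -0.01284183]
 [-0.99203586 -0.00288787 -0.12592262]
 [ 0.12587385  0.01331135 -0.99195695]] [-0.00607314  0.60245946  1.11017373]
{'clock': 0.1, 'eef_pos': array([0.26301707, 0.59394704, 0.22173039]), 'eef_rot': array([ 2.06937486e-01,  9.78353878e-01, -7.43920018e-04, -1.11295100e-04]), 'force': array([ 0.58356812,  0.44903358, -0.02564373]), 'finger_gap': 0.9996189483592776} 0.0187
```

View pics/scene0.png

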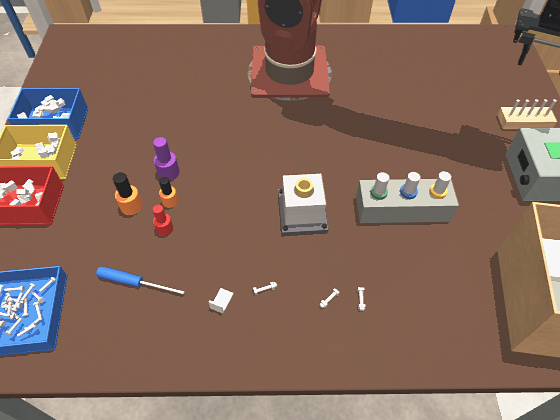

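View pics/top0.png

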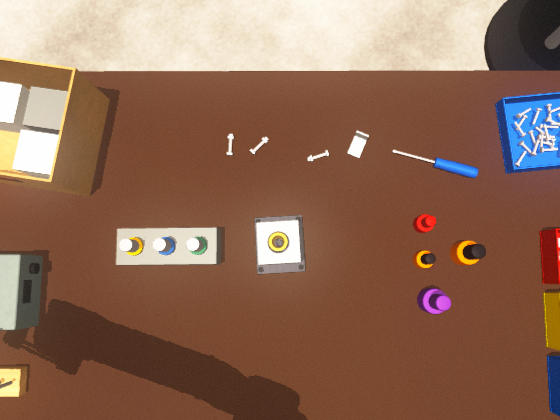

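Reading of the two pictures:

| Thing | Scene pixel | Top pixel |
|---|---|---|
| Green arbor | (380,187) | (196,245) |
| **Blue arbor (wanted)** | (410,185) | (164,245) |
| Yellow arbor | (440,185) | (131,246) |
| Large orange tamper | (127,195) | (470,252) |
| **Small orange tamper (wanted)** | (168,193) | (427,259) |
| Purple look-alike | (166,160) | (436,300) |
| Red look-alike | (162,221) | (426,223) |

The socket is at scene (304,187) and top (278,242).

I'll check the choice in one crop montage.

Run:
```python
import cv2,numpy as np
s=cv2.imread("pics/scene0.png");t=cv2.imread("pics/top0.png")
def c(im,u,v): return cv2.resize(im[v-22:v+23,u-22:u+23],(264,264),interpolation=cv2.INTER_CUBIC)
m=np.vstack([np.hstack([c(s,410,190),c(s,304,195),c(s,168,190)]),np.hstack([c(t,164,245),c(t,278,242),c(t,427,259)])])
cv2.imwrite("pics/crop1.png",m)
```

```text
(no output)
```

View pics/crop1.png

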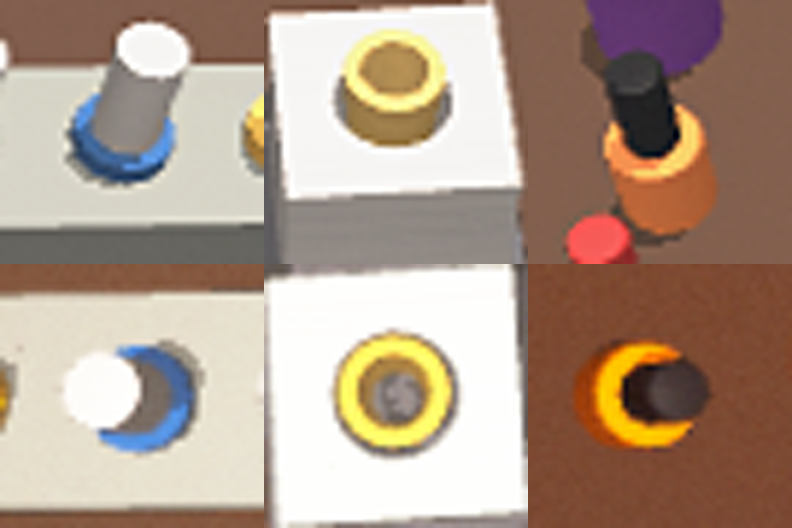

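The choice is right: the crops show the blue-ringed arbor with its flat white top, the brass socket and the small orange tamper with its black stem. Centres in the crop are roughly as follows:

| Row | Arbor top | Socket rim | Tamper stem top |
|---|---|---|---|
| Scene | (153,50) | (395,71) | (635,70) |
| Top | (102,391) | (395,391) | (680,390) |

Next I'll triangulate.

```bash
cat > h.py <<'E'
from workcell import *
import cv2,numpy as np
from scipy.spatial.transform import Rotation as Ro
def cam(n):
    s=snapshot(n); K=np.array([[s["fx"],0,s["cx"]],[0,s["fy"],s["cy"]],[0,0,1]]); return s["image"],K,np.array(s["R"]),np.array(s["t"])
def tri(cs,ct,ps,pt):
    P=[c[1]@np.c_[c[2],c[3]] for c in(cs,ct)]
    X=cv2.triangulatePoints(P[0],P[1],np.array(ps,float),np.array(pt,float)).ravel(); return X[:3]/X[3]
def onz(c,p,z):
    d=c[2].T@np.linalg.inv(c[1])@[p[0],p[1],1]; o=-c[2].T@c[3]; return o+d*(z-o[2])/d[2]
def down(yaw): return (Ro.from_euler("z",yaw)*Ro.from_euler("x",np.pi)).as_quat()
E
python3 - <<'E'
from h import *
cs,ct=cam("scene"),cam("top")
f=lambda u,v,x,y:(u-22+(x+.5)/5.867-.5,v-22+(y+.5)/5.867-.5)
for n,a,b,z in [("arbor top",f(410,190,153,50),f(164,245,102,127),.126),("rim",f(304,195,131,71),f(278,242,131,127),.108),("tamp",f(168,190,107,70),f(427,259,152,126),.085)]:
    print(n,tri(cs,ct,a,b).round(4),onz(cs,a,z).round(4),onz(ct,b,z).round(4))
# rack yaw from neighbours' tops in top view, big tamper etc. rough
for n,p,z in[("green",(196,245),.126),("yellow",(126,245),.126),("big",(478,252),.11),("purple",(443,302),.1),("red",(429,222),.075)]: print(n,onz(ct,p,z).round(3))
for y in(0,np.pi/2,-np.pi/2,np.pi):
  print(y,[ik(p,down(y)) is not None for p in([.6,.24,.2],[.6,0,.2],[.6,-.3,.2])])
E
```

```text
arbor top [0.5197 0.2663 0.1261] [0.5195 0.2673 0.126 ] [0.5196 0.2656 0.126 ]
rim [0.528  0.0199 0.1074] [0.5285 0.0209 0.108 ] [0.5279 0.0189 0.108 ]
tamp [ 0.4945 -0.3047  0.087 ] [ 0.4931 -0.3036  0.085 ] [ 0.4946 -0.3068  0.085 ]
green [0.518 0.188 0.126]
yellow [0.518 0.334 0.126]
big [ 0.507 -0.399  0.11 ]
purple [ 0.403 -0.326  0.1  ]
red [ 0.573 -0.309  0.075]
0 [True, True, True]
1.5707963267948966 [True, True, True]
-1.5707963267948966 [True, False, True]
3.141592653589793 [True, True, True]
```

Run:
```python
from h import *
cs,ct=cam("scene"),cam("top")
for n,a,b in[("purple",(160,143),(443,302)),("big",(121,178),(479,252)),("red",(160.5,209),(429,222))]: print(n,tri(cs,ct,a,b).round(3))
Q=down(np.pi/2)
for p in([.5195,.2665,.082],[.5195,.2665,.26],[.528,.02,.3],[.528,.02,.14],[.4945,-.305,.25]):
    print(ik(p,Q) is not None,end=' ')
r.move_to([.5195,.2665,.20],Q)
r.line_to([.5195,.2665,.082],.12)
jaws.set_gripper(0.2,25); r.wait(.2)
o=get_obs(); print(o["finger_gap"]*87,o["gripper_force"],o["force"],o["eef_pos"],o["clock"])
r.line_to([.5195,.2665,.235],.15)
r.line_to([.528,.020,.235],.2); r.wait(.4)
o=get_obs(); print(o["finger_gap"]*87,o["gripper_force"],o["force"],o["eef_pos"],o["clock"])
for n in("scene","top"): cv2.imwrite(f"pics/{n}1.png",cam(n)[0])
a,b=cv2.imread("pics/scene1.png"),cv2.imread("pics/top1.png")
g=lambda im,u,v:cv2.resize(im[v-60:v+60,u-65:u+65],(390,360))
cv2.imwrite("pics/c2.png",np.hstack([g(a,304,160),g(b,275,235)]))
```

```text
purple [ 0.404 -0.321  0.113]
big [ 0.507 -0.398  0.109]
red [ 0.573 -0.305  0.079]
True True True True True 27.17085543425357 24.999777423217893 [1.11590368 0.18028148 0.27396456] [0.51952355 0.26651213 0.08201847] 4.175
27.192741050390143 24.9998115375638 [-0.20485105  0.15535411 -3.70900317] [0.52800938 0.02023956 0.23498318] 7.125
```

View pics/c2.png

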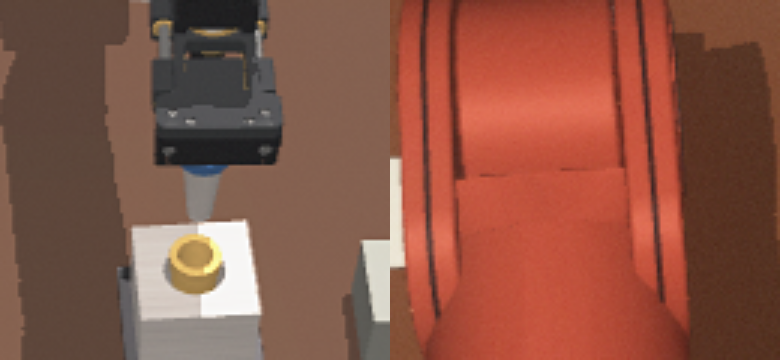

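The arbor hangs over the socket, foot at crop (200,218) and rim at (195,255). The arbor-to-socket offset agrees between the cameras (0.2464 and 0.2467 m). Now I'll lower it with a force check.

Run:
```python
from h import *
x,y=.528,.020
r.line_to([x,y,.160],.1); r.wait(.3); f0=get_obs()["force"]; print(f0)
z=.160
while z>.134:
    z-=.001; r.line_to([x,y,z],.02); f=get_obs()["force"]-f0
    if np.linalg.norm(f)>1.0: print(round(z,3),f.round(2))
    if f[2]>2.5 or np.hypot(*f[:2])>6: break
print(z,get_obs()["clock"])
```

```text
[-0.35193553  0.43533929 -4.50518044]
0.159 [ 0.26 -0.39  1.34]
0.158 [-0.29 -0.1   1.25]
0.157 [ 1.03 -1.24  1.45]
0.156 [ 0.51 -0.84  1.11]
0.155 [ 0.86 -0.54  0.97]
0.154 [ 0.34 -0.39  1.2 ]
0.153 [0.22 0.22 1.22]
0.152 [ 0.69 -0.83  0.96]
0.151 [ 0.96 -0.15  0.48]
0.15 [ 1.27 -0.66  0.72]
0.149 [ 0.9  -0.59  0.97]
0.148 [ 0.03 -0.37  1.65]
0.147 [-0.79  0.6   0.25]
0.146 [-0.17 -0.5   1.06]
0.145 [-0.82 -0.64  1.05]
0.144 [-2.18 -0.66  2.51]
0.144 12.425
```

Contact came 42 mm below the rim, as expected. I'll release and look.

Run:
```python
from h import *
jaws.set_gripper(0.75); r.wait(.3)
r.line_to([.528,.020,.26],.12)
r.move_to([.4945,-.15,.26],down(np.pi/2))
cs,ct=cam("scene"),cam("top"); cv2.imwrite("pics/s3.png",cs[0]);cv2.imwrite("pics/t3.png",ct[0])
c=lambda im,u,v:cv2.resize(im[v-30:v+30,u-30:u+30],(360,360),interpolation=cv2.INTER_CUBIC)
cv2.imwrite("pics/c3.png",np.hstack([c(cs[0],304,175),c(ct[0],278,242)]))
print(get_obs()["clock"],get_obs()["eef_pos"])
```

```text
15.575 [ 0.49484194 -0.1486248   0.25965777]
```

View pics/c3.png

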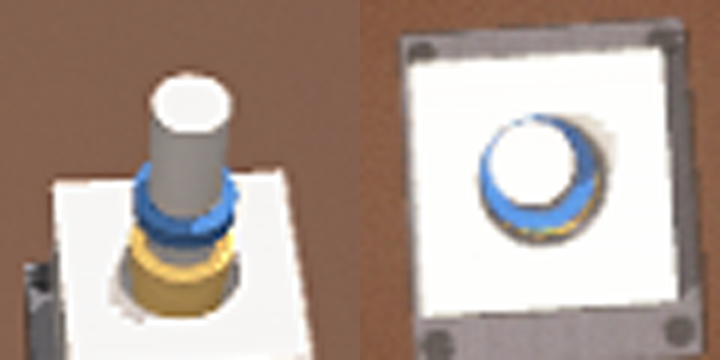

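The arbor stands upright in the socket, its top at crop (191,103) in the scene view and (531,162) in the top view. I'll check its tilt and height, then fetch the tamper.

Run:
```python
from h import *
cs,ct=cam("scene"),cam("top")
f=lambda u,v,x,y:(u-30+(x+.5)/6-.5,v-30+(y+.5)/6-.5)
print("arbor top",tri(cs,ct,f(304,175,191,103),f(278,242,171,162)).round(4))
Q=down(np.pi/2); x,y=.494,-.305
r.move_to([x,y,.18],Q); jaws.set_gripper(0.5)
r.line_to([x,y,.051],.1)
jaws.set_gripper(0.1,30); r.wait(.2)
o=get_obs(); print(o["finger_gap"]*87,o["gripper_force"],o["force"],o["eef_pos"],o["clock"])
r.line_to([x,y,.30],.2); r.wait(.3)
o=get_obs(); print(o["finger_gap"]*87,o["force"],o["clock"])
s=cam("scene")[0]; cv2.imwrite("pics/c4.png",cv2.resize(s[60:260,60:360],(600,400)))
```

```text
arbor top [0.528  0.0202 0.186 ]
23.110482137646173 29.983011282474763 [-1.36790559  0.70684633  2.12407621] [ 0.49398224 -0.3050568   0.05109707] 19.2583
23.303095882856827 [ 0.3088587   0.55801328 -3.20851975] 20.95
```

View pics/c4.png

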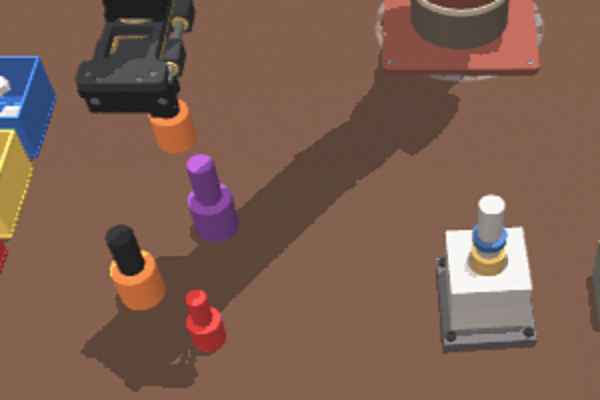

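The tamper is held and the arbor top is centred at (0.528, 0.020, 0.186). Now I'll press slowly in 0.5 mm steps.

Run:
```python
from h import *
x,y=.528,.020
r.line_to([x,y,.30],.2); r.line_to([x,y,.245],.08); r.wait(.5)
f0=np.mean([(r.wait(.03),get_obs()["force"])[1] for _ in range(6)],0); print(f0,get_obs()["clock"])
z=.245; log=[]
while z>.208:
    z-=.0005; r.line_to([x,y,z],.007)
    o=get_obs(); f=o["force"]-f0; log.append((round(z*1e3,1),round(f[2],1),round(float(np.hypot(f[0],f[1])),1),round(o["eef_pos"][2]*1e3,1)))
    if f[2]>17 or o["clock"]>50: break
print(*log[::2],sep="\n"); print(log[-4:],o["clock"])
for _ in range(5): r.wait(.1); o=get_obs(); print((o["force"]-f0).round(1),o["eef_pos"][2],o["finger_gap"]*87)
```

```text
[ 0.18730973 -0.3564578  -3.59339115] 24.3167
(244.5, np.float64(0.2), 0.4, np.float64(244.4))
(243.5, np.float64(0.6), 0.9, np.float64(243.5))
(242.5, np.float64(0.2), 1.4, np.float64(242.5))
(241.5, np.float64(0.3), 1.1, np.float64(241.5))
(240.5, np.float64(-0.1), 1.5, np.float64(240.4))
(239.5, np.float64(0.6), 0.8, np.float64(239.5))
(238.5, np.float64(0.5), 1.8, np.float64(238.5))
(237.5, np.float64(0.3), 0.6, np.float64(237.5))
(236.5, np.float64(1.0), 0.7, np.float64(236.5))
(235.5, np.float64(6.5), 1.3, np.float64(235.8))
(234.5, np.float64(5.8), 2.1, np.float64(234.5))
(233.5, np.float64(6.3), 0.1, np.float64(233.5))
(232.5, np.float64(6.1), 0.8, np.float64(232.5))
(231.5, np.float64(5.5), 1.2, np.float64(231.4))
(230.5, np.float64(6.1), 1.2, np.float64(230.5))
(229.5, np.float64(6.0), 1.0, np.float64(229.4))
(228.5, np.float64(7.2), 0.8, np.float64(228.4))
(227.5, np.float64(5.7), 0.7, np.float64(227.4))
(226.5, np.float64(6.0), 1.2, np.float64(226.5))
(225.5, np.float64(6.2), 0.1, np.float64(225.4))
(224.5, np.float64(6.2), 0.5, np.float64(224.4))
(223.5, np.float64(6.2), 1.4, np.float64(223.4))
(222.5, np.float64(6.4), 0.8, np.float64(222.4))
(221.5, np.float64(7.2), 0.4, np.float64(221.4))
(220.5, np.float64(10.6), 0.5, np.float64(220.9))
(219.5, np.float64(17.3), 2.7, np.float64(220.9))
[(221.0, np.float64(7.7), 0.3, np.float64(221.0)), (220.5, np.float64(10.6), 0.5, np.float64(220.9)), (220.0, np.float64(14.2), 1.9, np.float64(220.9)), (219.5, np.float64(17.3), 2.7, np.float64(220.9))] 37.0667
[-2.3 -0.1 17.9] 0.22087526982684202 23.110520460987047
[-1.4 -0.7 17.8] 0.2208654611088664 23.341520197667354
[-2.4  0.2 17.2] 0.22086292215446074 23.287828281142023
[-1.5 -0.8 17.2] 0.2208493144279418 23.294306265907736
[-2.4 -0.1 17.9] 0.2208515921520957 23.244081319042206
```

The arbor stopped dead after about 15 mm, at 17–18 N with no creep. Next I'll stand the tamper back in its place and verify.

Run:
```python
from h import *
Q=down(np.pi/2); x,y=.494,-.305
r.line_to([.528,.020,.235],.03); r.line_to([.528,.02,.30],.15)
r.line_to([x,y,.25],.2); r.line_to([x,y,.065],.12); r.wait(.3)
f0=np.mean([(r.wait(.03),get_obs()["force"])[1] for _ in range(5)],0)
z=.065
while z>.0495:
    z-=.001 if z>.056 else .0005; r.line_to([x,y,z],.02); f=get_obs()["force"]-f0
    if f[2]>2.5: break
print(z,f,get_obs()["clock"])
jaws.set_gripper(0.5); r.wait(.3)
r.line_to([x,y,.2],.1); r.move_to([.45,-.12,.3],Q)
cs,ct=cam("scene"),cam("top"); cv2.imwrite("pics/s5.png",cs[0]);cv2.imwrite("pics/t5.png",ct[0])
c=lambda im,u,v:cv2.resize(im[v-30:v+30,u-30:u+30],(280,280),interpolation=cv2.INTER_CUBIC)
cv2.imwrite("pics/c5.png",np.vstack([np.hstack([c(cs[0],304,180),c(cs[0],168,190)]),np.hstack([c(ct[0],278,242),c(ct[0],427,259)])]))
print(get_obs()["clock"])
```

```text
0.05099999999999999 [-1.22332014  1.21044432  2.67929993] 47.525
51.1167
```

View pics/c5.png

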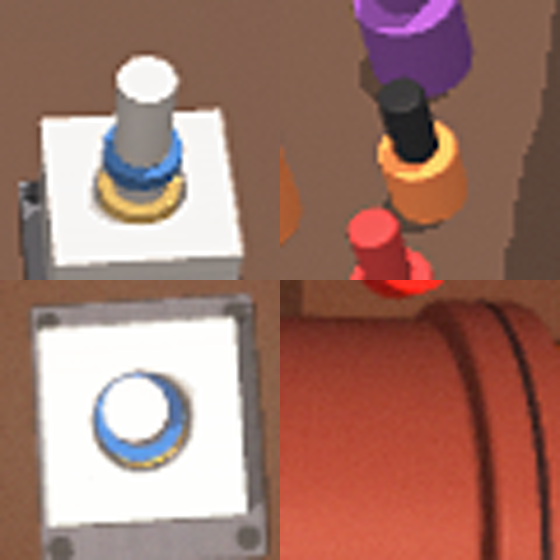

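The arbor is upright with the socket sunk about 15 mm; its top is at crop (147,80). The tamper stands upright at crop (425,150). It touched the bench at the same height as at pick-up, so it did not slip in the grip.

```bash
python3 -c "
from workcell import *
print(hand_in())"
```

```text
the job is handed in; nothing more can be done
None
```

I've handed the job in, with no verdict returned: the blue arbor went down about 15 mm under the tamper and stopped dead at 17–18 N, and the tamper is standing upright and released where I picked it up.

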